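# Select the blue concentrate and start the dose

### The job

On the laundry dosing station, gently push the selector round with a finger until its yellow pointer points at the middle of the blue bottle, and then press the orange dose button fully down and let it come back up. Do not press the button before the pointer is set, and leave the three bottles and the grey cup standing where they are.

Things in the scene. Friction and masses are not known exactly. Their poses are not given: they have to be found in the camera images.
- station: dosing station, fixed to the worktop at varying place and yaw. Origin: on the selector's axis at worktop height; +x is away from the robot. White round base, 210 mm across, 22 mm high, grey column 64 mm across up to 54 mm. Three grey docks (84 mm across, 12 mm high) lie 155 mm from the axis on the far side, 60 degrees apart, each joined to the base by a low bridge.
- hub (a point): centre of the selector's grey hub (52 mm diameter, top 87 mm above the worktop), on the vertical turning axis, 69 mm above the worktop, at mid-height of the pointer arm. Its axes turn with the selector: -x runs along the yellow pointer, z up.
- pointer_tip (a point): tip of the yellow pointer, 94 mm from the axis, 69 mm above the worktop. The arm is a level bar 16 mm wide, from 61 to 77 mm above the worktop. Two grey spokes, 14 mm wide, end 58 mm from the axis, 120 degrees to either side of it at the same height. Between the spokes is free space down to the base, 22 mm above the worktop.
- selector (a joint): turn of the selector, rad, counterclockwise positive from above. 0: pointer along the station's -x, roughly to the robot; docks at 2.09, 3.14 and 4.19 (also -4.19, -3.14, -2.09). Starts within 1.1 of 0, turns either way to 6.2. No detents, no spring: friction of 0.11 N m (1.6 N when pushed 70 mm from the axis); it stays where it is left.
- blue_bottle: loose blue plastic bottle of laundry concentrate, 60 mm diameter, 84 mm tall, 250 g, paper band round its middle. Origin: centre of its underside, which rests on a dock 12 mm above the worktop. Stands on any of the three docks.
- green_bottle: loose green plastic bottle of laundry concentrate, 60 mm diameter, 84 mm tall, 250 g, paper band round its middle. Origin: centre of its underside, which rests on a dock 12 mm above the worktop. Stands on any of the three docks.
- red_bottle: loose red plastic bottle of laundry concentrate, 60 mm diameter, 84 mm tall, 250 g, paper band round its middle. Origin: centre of its underside, which rests on a dock 12 mm above the worktop. Stands on any of the three docks.
- cup: loose grey plastic measuring cup, 60 mm across the rim, 50 mm tall, 60 g. Origin: centre of its underside.
- dose_top (a point): centre of the top face of the orange push button (38 mm diameter), which faces up, about 52 mm above the worktop, on a fixed white pod 90 mm square and 30 mm high to the right of the station.
- dose (a joint): travel of the dose button, m: 0 up, 0.006 fully down; a spring brings it back; fully down takes about 5 N.
Not all that is in view belongs to the job. There is more than one size of the blue_bottle; the job needs the smaller.

How it is judged:
By the outcome, as a careful person would: the job done as asked, in the order asked, and still so for the second after the job is handed in, with the robot touching nothing.
It also fails if it takes over 48 s, if anything falls off the work surface, if the arm or the gripper's body presses on something with over 40 N, if the wrist force passes 120 N, or if a joint passes its speed limit or range.

### The arm

A 6-joint arm with a two-finger parallel gripper is mounted at the origin on the work surface. World frame = base frame: x ahead of the robot, y to its left, z up, the work surface at z = 0. Lengths are in mm, angles in rad, forces in N, time in s.
With the tool pointing down it reaches from about 350 to 775 mm from the base axis. Payload 7.3 kg.
Tool frame: the origin (TCP) lies at the very end of the fingers, on their centre line; the grasp point (between the pads) lies 19 mm behind it; z points along the fingers, y is the line along which they close (so a half turn about z gives the same grasp; the last joint's range is limited). The gripper opens to 92 mm and grips with 3 to 60 N. Pads are 19 mm wide; open, the fingers measure 130 mm over their backs; the gripper's body (75 mm by 190 mm) begins 47 mm behind the grasp point.
Start: joints at [0.982, 0.342, 1.524, -0, 1.275, -0.146], TCP at [224.936, 474.393, 226.741] pointing down, gripper open.
Joint ranges: [-2.53, 2.53], [-0.77, 2.02], [0.04, 2.7], [-1, 4.14], [0.28, 2.66], [-3.11, 3.11]. Speed limits (rad/s): [2.57, 2.57, 3.14, 3.14, 3.14, 3.14].

### API

Orientations are given as [roll, pitch, yaw] about the fixed x, y, z axes, in that order (R = Rz(yaw) Ry(pitch) Rx(roll)).
In Python, from plant import bot gives the robot as it stands.
- The arm moves only by the tool jog_arm, never from a script. Its argument "targets" is a list of rows, each an object with "xyz": the shift along the tool's x, y, z as a fraction of full scale, a list of three; "spin": the turn about the tool's z as a fraction of full scale. In form: [{"xyz": [x, y, z], "spin": spin}, ...]. A call has exactly 10 rows; each row shifts and turns the commanded pose from where the row before left it, along the tool's axes as they then stand; what a row does not reach is not made up. Full scale, the value 1, is 80 mm for a shift and 0.1 rad for a turn. A row lasts 1/8 s, in which the tool goes at most 62.5 mm and 10.7 degrees, less where a joint would pass 70% of its speed; a pose out of reach is approached as far as the arm can. A call with a number of a shift or a turn outside -1 to 1 is refused whole. A call with a gripper value outside its range is refused whole. "gripper" is the opening in per cent of the stroke, from 0 (shut) to 100 (fully open), set as the call begins (left out, the last holds). The fingers move at their own pace and stop on an object; the grip force is fixed at half the most. Time passes only in rows, so rows that do not move let the fingers close, or fill a call up. It gives the time, the measured TCP pose, the force, the opening and the grip force at its end, in the units of the state.
- bot.get_obs(): the state, without advancing time (a new reading comes with each control period).
- bot.capture(name): name is "side" or "top"; returns the picture (384x512x3 uint8, blue, green, red); there is no depth.
- bot.get_calibration(name): a dict with "vfov" (degrees; the focal length in pixels is half the picture's height over the tangent of half this angle, whatever the lens; pixels are square), "cx", "cy" (the principal point, pixels), "eye" and "rotation" of the camera in the world. Camera axes: x right, y down, z forward; pixel columns grow to the right and rows downward; lengths in mm; the calibration is good to about 2 mm. A picture is of the moment at which its call begins. get_calibration takes no time and is no camera call.
- bot.close_job(): hands the job in; it is judged then, once.
The state is a dict: "time": time; "joint_positions": joint angles; "dq": joint speeds; "tau": joint torques, N m; "tool_pos": TCP position; "tcp_rot": TCP orientation; "contact_force": force on the tool from outside, world axes, zero at the start; "moment": the same for the moment, N m; "grip_width": finger opening in mm; "finger_force": force on a finger pad.
Only numpy, scipy, OpenCV 4.12 (cv2) and the standard library are available. Lean on these libraries where they do the work, as an engineer would, in place of code of your own. Each camera call takes 0.05 s, during which the arm holds its last target. There are 200 camera calls.

## Working session

There is one attempt and no reset: what is moved stays moved. The work goes in short steps, Python scripts to look and compute and a tool call to move; the robot and the scene stay as the last step left them, time stands still between calls to the robot, and variables do not carry over. Pictures are saved under pics/ and viewed, at most 10 in all, crops included, and the job is handed in when it is done.

Besides the shell and the picture viewer there is one more tool, called as name(argument=value, ...) on one line, values as JSON. jog_arm: Moves the arm, as the interface text tells. Shift numbers are shares of 80 mm and turn numbers shares of 0.1 rad, none past 1 either way. Its arguments: {"type":"object","properties":{"targets":{"type":"array","items":{"type":"object","properties":{"xyz":{"type":"array","items":{"type":"number"}},"spin":{"type":"number"}}}},"gripper":{"type":"number"}},"required":["targets"]}

```bash
mkdir -p pics; ls; python3 - <<'E'
from plant import bot
import cv2
o=bot.get_obs();print(o['time'],o['tool_pos'],o['tcp_rot'],o['grip_width'])
for n in('top','side'):
    im=bot.capture(n);cv2.imwrite(f'pics/{n}0.png',im);print(n,bot.get_calibration(n))
E
```

```text
pics
0.0 [224.69990602 474.0380472  226.03773702] [-3.14006259e+00 -2.23202381e-04  2.69881220e+00] 91.75490666457839
top {'vfov': 47.29617975238425, 'cx': 259.107187990453, 'cy': 191.0096429131029, 'eye': array([ 367.6309204 ,   -1.7126147 , 1083.08910307]), 'rotation': array([-2.91850662e+00, -2.90764261e-03, -1.44022538e+00])}
side {'vfov': 43.50802207207664, 'cx': 245.34908617917543, 'cy': 193.9537109829496, 'eye': array([ 325.0694027 , -561.10231126,  849.02317146]), 'rotation': array([-2.45650905,  0.00597284, -0.44152198])}
```

View pics/top0.png

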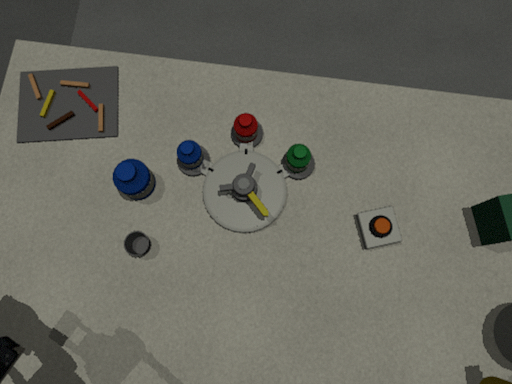

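View pics/side0.png

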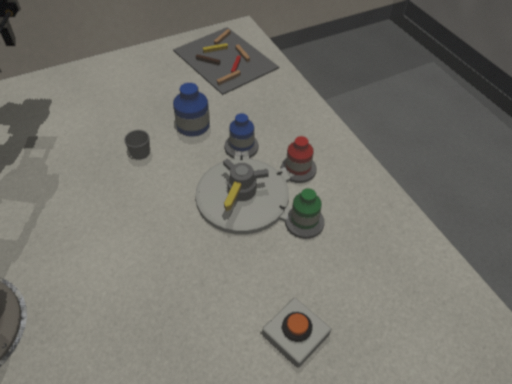

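Top view: the candidates for the blue bottle are (189,153), small and on a dock, and (132,178), larger and off the docks, so I choose (189,153). The yellow pointer is at (258,204), with a yellow stick on the mat at (47,103) as a decoy. The hub is at (244,186) and the orange button at (382,227); orange sticks on the mat are decoys too.

```bash
cat > h.py <<'E'
import numpy as np, cv2
from plant import bot
from scipy.spatial.transform import Rotation as R
def cal(n):
    c=bot.get_calibration(n); return c['eye'],R.from_euler('xyz',c['rotation']).as_matrix(),192/np.tan(np.radians(c['vfov']/2)),c['cx'],c['cy']
def ray(n,p):
    e,M,f,cx,cy=cal(n); return e,M@np.array([(p[0]-cx)/f,(p[1]-cy)/f,1])
def plane(n,p,z):
    e,d=ray(n,p); return (e+d*(z-e[2])/d[2])[:2]
def tri(p,q):
    a,u=ray('top',p);b,v=ray('side',q)
    s=np.linalg.lstsq(np.c_[u,-v],b-a,rcond=None)[0]; P,Q=a+u*s[0],b+v*s[1]
    return (P+Q)/2,np.linalg.norm(P-Q)
HS={'yellow':((22,90,50),(35,255,255)),'blue':((105,120,50),(128,255,255)),'green':((55,110,30),(85,255,255)),'orange':((5,150,100),(16,255,255)),'red':((0,180,80),(4,255,255))}
def blobs(im,c,amin=25):
    m=cv2.inRange(cv2.cvtColor(im,cv2.COLOR_BGR2HSV),*HS[c])
    n,l,s,ct=cv2.connectedComponentsWithStats(m)
    return [(ct[i].round(1),s[i][:5],np.argwhere(l==i)[:,::-1]) for i in range(1,n) if s[i][4]>=amin]
E
python3 - <<'E'
from h import *
np.set_printoptions(precision=1,suppress=True)
for n in('top','side'):
    im=cv2.imread(f'pics/{n}0.png')
    for c in HS:
        for b in blobs(im,c): print(n,c,b[0],b[1])
# base circle via white ellipse
t=cv2.imread('pics/top0.png');s=cv2.imread('pics/side0.png')
cv2.imwrite('pics/crop.png',np.hstack([cv2.resize(t[100:240,160:320],(400,350),interpolation=2),cv2.resize(s[100:240,180:340],(400,350),interpolation=2)]))
for z,p,q in((87,(244,184),(242,171)),(52,(382,227),(298,323))): print(plane('top',p,z),plane('side',q,z),tri(p,q))
E
```

```text
top yellow [ 47.  102.8] [ 39  89  17  28 180]
top yellow [257.7 203.2] [247 191  22  25 207]
top blue [188.5 151.4] [177 141  24  22 409]
top blue [130.2 175.7] [113 159  36  35 915]
top green [298.3 155.4] [287 144  24  24 434]
top green [506.8 210.8] [498 194  14  46 347]
top orange [382.  225.2] [375 218  15  15 174]
top red [ 87.4 100.5] [78 90 20 21 91]
top red [245.3 123.8] [234 114  23  21 303]
side yellow [214.8  47.1] [203  43  25   9 133]
side yellow [232.1 194.6] [224 181  18  29 249]
side blue [188.5  88.6] [181  84  16  10 139]
side blue [190.9 104.5] [175  94  32  19 365]
side blue [241.1 117.9] [236 114  11   8  70]
side blue [241.6 129.1] [231 122  22  13 168]
side green [308.  194.1] [302 190  13   9  93]
side orange [297.5 323.2] [288 314  20  20 322]
[604.1  62. ] [607.6  63.9] (array([605. ,  61.6,  89.8]), np.float64(3.007332899569445))
[ 551.4 -274.3] [ 557.5 -274.3] (array([ 554. , -274.6,   53.5]), np.float64(5.880580268095225))
```

View pics/crop.png

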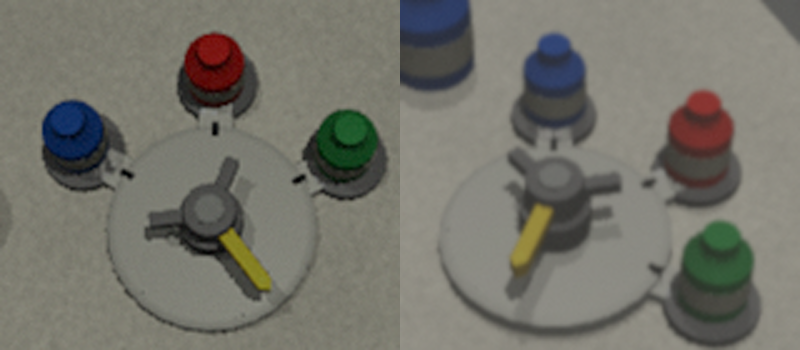

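```bash
python3 - <<'E'
from h import *
np.set_printoptions(precision=1,suppress=True)
P={'hub87':((244,183.2),(241.2,169.2)),'blue96':((188,147.2),(241.2,118)),'red96':((245.2,119.2),(301.2,140.8)),'green96':((299.6,152),(308.4,194)),'tip77':((266,215),(226.5,205)),'but52':((382,225.2),(297.5,323.2))}
for k,(p,q) in P.items():
    z=float(k[-2:]); print(k,plane('top',p,z),plane('side',q,z),*tri(p,q))
im=cv2.imread('pics/top0.png')
b=[b for b in blobs(im,'yellow') if b[0][0]>200][0]
w=np.array([plane('top',p,77) for p in b[2]]);c=w.mean(0);v=np.linalg.svd(w-c)[2][0]
print('pointer',c,v,np.arctan2(-abs(v[1]),-abs(v[0])))
E
```

```text
hub87 [606.   62.3] [608.2  69.3] [604.3  61.6  96.3] 0.9419196062816237
blue96 [673.2 204.8] [672.5 207.1] [671.8 204.3  98.7] 1.0666442353161134
red96 [760.7  80.6] [760.8  81.3] [760.3  80.6  96.9] 0.006244851072241721
green96 [696.  -57.7] [698.7 -57.9] [697.3 -58.   96.1] 2.5576487246830926
tip77 [539.7   1.8] [543.5   1.5] [541.6   1.5  77.1] 3.69232261190668
but52 [ 555.6 -274. ] [ 556.5 -274.3] [ 556.1 -274.1   51.8] 0.8623332567737505
pointer [564.8  24.6] [-0.7 -0.7] -2.362686561241617
```

The close crop confirms it: the small blue bottle is on the left dock, 65° world direction, and the pointer is at about 224.5°. I'll push clockwise by about 2.78 rad with the fingers shut.

jog_arm(targets=[{"xyz":[0,0,0],"spin":0.88},{"xyz":[0,0,0],"spin":0.88},{"xyz":[0,0,0],"spin":0.88},{"xyz":[0,0,0],"spin":0.88},{"xyz":[-0.6,-0.08,0],"spin":0},{"xyz":[-0.6,-0.08,0],"spin":0},{"xyz":[-0.6,-0.08,0],"spin":0},{"xyz":[-0.6,-0.08,0],"spin":0},{"xyz":[-0.6,-0.08,0],"spin":0},{"xyz":[-0.6,-0.08,0],"spin":0}], gripper=0)

```text
time: 1.35
tool_pos: [399.9, 240.5, 226.5]
tcp_rot: [-3.141, -0.0, 2.347]
contact_force: [0.2, 0.6, -0.1]
grip_width: 1.1
finger_force: 0.0
```

jog_arm(targets=[{"xyz":[-0.6,-0.08,0],"spin":0},{"xyz":[-0.6,-0.08,0],"spin":0},{"xyz":[-0.6,-0.08,0],"spin":0},{"xyz":[-0.6,-0.08,0],"spin":0},{"xyz":[-0.6,-0.08,0],"spin":0},{"xyz":[-0.6,-0.08,0],"spin":0},{"xyz":[-0.29,-0.08,0],"spin":0},{"xyz":[0,0,0],"spin":0},{"xyz":[0,0,0],"spin":0},{"xyz":[0,0,0],"spin":0}])

```text
time: 2.6
tool_pos: [584.7, -10.2, 227.0]
tcp_rot: [3.141, -0.0, 2.348]
contact_force: [0.7, -0.3, 0.2]
grip_width: 0.2
finger_force: 0.0
```

jog_arm(targets=[{"xyz":[0,0,0.4],"spin":0},{"xyz":[0,0,0.4],"spin":0},{"xyz":[0,0,0.4],"spin":0},{"xyz":[0,0,0.4],"spin":0},{"xyz":[0,0,0.4],"spin":0},{"xyz":[0,0,0.2],"spin":0},{"xyz":[0,0,0],"spin":0},{"xyz":[0.06,0,0],"spin":0},{"xyz":[0.06,0,0],"spin":0},{"xyz":[0.06,0,0],"spin":0}])

```text
time: 3.85
tool_pos: [575.2, -0.9, 51.5]
tcp_rot: [3.141, 0.001, 2.347]
contact_force: [-0.2, -0.0, 0.4]
grip_width: 0.3
finger_force: 0.0
```

```bash
python3 - <<'E'
from h import *
o=bot.get_obs();print(o['tool_pos'],o['tcp_rot'],o['contact_force'])
t=bot.capture('top');s=bot.capture('side')
cv2.imwrite('pics/c1.png',np.hstack([cv2.resize(t[100:240,160:320],(400,350),interpolation=2),cv2.resize(s[100:240,180:340],(400,350),interpolation=2)]))
E
```

```text
[575.24898774  -0.94791878  51.53120934] [3.14067783e+00 9.56557929e-04 2.34690242e+00] [-0.17935539 -0.02365232  0.44408379]
```

View pics/c1.png

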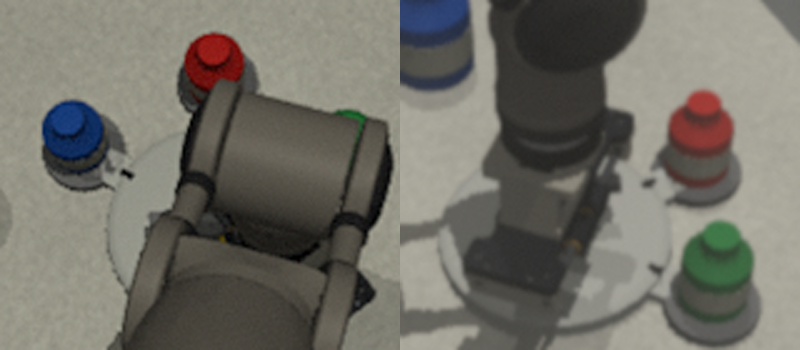

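Fingers sit beside the pointer (crop yellow at (220,240)), about 7 mm short of contact, and the bottles are undisturbed. Starting the arc.

jog_arm(targets=[{"xyz":[0.08,0,0],"spin":0},{"xyz":[0.086,-0.018,0],"spin":1},{"xyz":[0.086,-0.018,0],"spin":1},{"xyz":[0.086,-0.018,0],"spin":1},{"xyz":[0.086,-0.018,0],"spin":1},{"xyz":[0.086,-0.018,0],"spin":1},{"xyz":[0.086,-0.018,0],"spin":1},{"xyz":[0.086,-0.018,0],"spin":1},{"xyz":[0.086,-0.018,0],"spin":1},{"xyz":[0.086,-0.018,0],"spin":1}])

```text
time: 5.2
tool_pos: [536.3, 54.4, 50.6]
tcp_rot: [-3.14, 0.001, 1.444]
contact_force: [-0.2, -0.8, 0.2]
grip_width: 0.8
finger_force: 0.8
```

```bash
cat >> h.py <<'E'
def frame(hub=(606.5,64.5)):
    o=bot.get_obs();y=o['tcp_rot'][2];d=o['tool_pos'][:2]-hub
    # in tool axes: want y=-68, x=-17.5 at contact
    print('yaw',round(y,3),'r in tool x,y',(d@[np.cos(y),np.sin(y)]).round(1),(d@[np.sin(y),-np.cos(y)]).round(1),'z',o['tool_pos'][2].round(1),'F',o['contact_force'].round(1),'q6',o['joint_positions'][5].round(2),o['time'])
E
python3 -c "
from h import *
frame()"
```

```text
yaw 1.444 r in tool x,y -18.9 -68.4 z 50.6 F [-0.2 -0.8  0.2] q6 0.09 5.2
```

jog_arm(targets=[{"xyz":[0.086,-0.018,0],"spin":1},{"xyz":[0.086,-0.018,0],"spin":1},{"xyz":[0.086,-0.018,0],"spin":1},{"xyz":[0.086,-0.018,0],"spin":1},{"xyz":[0.086,-0.018,0],"spin":1},{"xyz":[0.086,-0.018,0],"spin":1},{"xyz":[0.086,-0.018,0],"spin":1},{"xyz":[0.086,-0.018,0],"spin":1},{"xyz":[0.086,-0.018,0],"spin":1},{"xyz":[0.086,-0.018,0],"spin":1}])

```text
time: 6.45
tool_pos: [560.0, 117.6, 50.4]
tcp_rot: [-3.14, 0.003, 0.444]
contact_force: [-2.0, -0.8, 0.2]
grip_width: 0.6
finger_force: 1.3
```

```bash
python3 - <<'E'
from h import *
frame()
t=bot.capture('top');s=bot.capture('side')
cv2.imwrite('pics/c2.png',np.hstack([cv2.resize(t[100:240,100:320],(440,280),interpolation=2),cv2.resize(s[60:240,130:340],(327,280),interpolation=2)]))
E
```

```text
yaw 0.444 r in tool x,y -19.2 -68.0 z 50.4 F [-2.  -0.8  0.2] q6 1.2 6.45
```

View pics/c2.png

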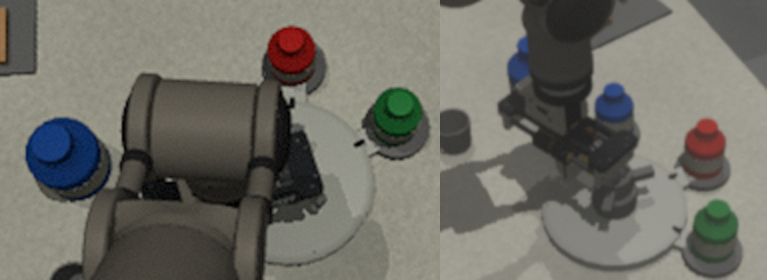

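```bash
python3 - <<'E'
from h import *
P,e=tri((126,171.5),(188.5,87));print(P,e,np.linalg.norm(P[:2]-[606.5,64.5]),np.degrees(np.arctan2(P[1]-64.5,P[0]-606.5)))
E
```

```text
[589.72702766 326.94726721 128.06809594] 2.903318299780239 262.98270031540306 93.65679289414379
```

jog_arm(targets=[{"xyz":[0.086,-0.018,0],"spin":1},{"xyz":[0.086,-0.018,0],"spin":1},{"xyz":[0.086,-0.018,0],"spin":1},{"xyz":[0.086,-0.018,0],"spin":1},{"xyz":[0.086,-0.018,0],"spin":1},{"xyz":[0.086,-0.018,0],"spin":1},{"xyz":[0.086,-0.018,0],"spin":1},{"xyz":[0.086,-0.018,0],"spin":1},{"xyz":[0,0,0],"spin":0},{"xyz":[0,0,0],"spin":0}])

```text
time: 7.8
tool_pos: [613.4, 133.6, 50.7]
tcp_rot: [-3.141, -0.0, -0.35]
contact_force: [-0.4, -0.3, -1.0]
grip_width: 0.2
finger_force: 0.1
```

```bash
python3 - <<'E'
from h import *
frame()
E
```

```text
yaw -0.35 r in tool x,y -17.2 -67.2 z 50.7 F [-0.4 -0.3 -1. ] q6 2.01 7.8
```

jog_arm(targets=[{"xyz":[-0.15,0,0],"spin":0},{"xyz":[-0.2,0,0],"spin":0},{"xyz":[0,0,-0.5],"spin":0},{"xyz":[0,0,-0.5],"spin":0},{"xyz":[0,0,-0.5],"spin":0},{"xyz":[-0.6,0,0],"spin":0},{"xyz":[-0.6,0,0],"spin":0},{"xyz":[-0.6,0,0],"spin":0},{"xyz":[0,0,0],"spin":0},{"xyz":[0,0,0],"spin":0}])

```text
time: 9.05
tool_pos: [452.6, 193.3, 171.2]
tcp_rot: [-3.141, -0.002, -0.352]
contact_force: [0.9, -0.2, -0.4]
grip_width: 0.9
finger_force: 0.0
```

```bash
python3 - <<'E'
from h import *
frame()
t=bot.capture('top');s=bot.capture('side')
cv2.imwrite('pics/t3.png',t);cv2.imwrite('pics/s3.png',s)
cv2.imwrite('pics/c3.png',np.hstack([cv2.resize(t[100:240,160:320],(400,350),interpolation=2),cv2.resize(s[100:240,180:340],(400,350),interpolation=2)]))
E
```

```text
yaw -0.352 r in tool x,y -188.9 -67.8 z 171.2 F [ 0.9 -0.2 -0.4] q6 2.17 9.05
```

View pics/c3.png

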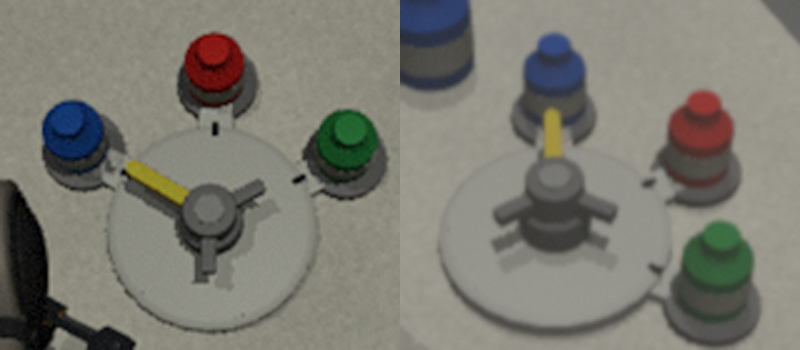

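```bash
python3 - <<'E'
from h import *
from scipy.optimize import least_squares
bl={'top':(188.2,147.4),'side':(241.4,117.6)}
for n,f in(('top','t3'),('side','s3')):
    im=cv2.imread(f'pics/{f}.png')
    b=[b for b in blobs(im,'yellow') if 190<b[0][0]<300 and b[0][1]>130][0]
    w=np.array([plane(n,p,77) for p in b[2]]);c=w.mean(0);v=np.linalg.svd(w-c)[2][0];v*=np.sign(v[1])
    pr=(w-c)@v; tip=c+v*pr.max()
    B=plane(n,bl[n],96)
    H=np.array([606.5,64.5])
    # axis by going back 94 from the tip along the arm
    print(n,b[0],'c',c,'arm deg',np.degrees(np.arctan2(v[1],v[0])),'tip',tip,'axis',tip-94*v,'hub->c deg',np.degrees(np.arctan2(*(c-H)[::-1])),'blue',B,'hub->blue',np.degrees(np.arctan2(*(B-H)[::-1])),'arm perp miss of blue mm',np.cross(v,B-c))
im=cv2.imread('pics/t3.png')
hsv=cv2.cvtColor(im,cv2.COLOR_BGR2HSV)
E
```

```text
top [222.3 172.5] c [627.60349119 117.59856428] arm deg 66.35089679354827 tip [641.63244026 149.63469413] axis [603.92582359  63.52888097] hub->c deg 68.32514993674218 blue [672.79048589 204.28442988] hub->blue 64.62811618448141 arm perp miss of blue mm -6.619491685801037
side [240.7 152.6] c [632.08571383 123.45442464] arm deg 66.98797096953332 tip [643.8983872  151.26710292] axis [607.15149583  64.74735965] hub->c deg 66.53957068484817 blue [673.51240793 208.11130769] hub->blue 64.98513854020169 arm perp miss of blue mm -5.035634595697154<stdin>:12: DeprecationWarning: Arrays of 2-dimensional vectors are deprecated. Use arrays of 3-dimensional vectors instead. (deprecated in NumPy 2.0)
```

Pointer arm is at about 67°, bottle at about 64.8°, nothing disturbed. It still needs about 2° clockwise, so I'll go back for a slow flush nudge.

jog_arm(targets=[{"xyz":[0,0,0],"spin":0.88},{"xyz":[0.5,-0.05,0],"spin":0},{"xyz":[0.5,-0.05,0],"spin":0},{"xyz":[0.5,-0.05,0],"spin":0},{"xyz":[0.5,-0.06,0],"spin":0},{"xyz":[0,0,0],"spin":0},{"xyz":[0,0,0.5],"spin":0},{"xyz":[0,0,0.5],"spin":0},{"xyz":[0,0,0.5],"spin":0},{"xyz":[0,0,0],"spin":0}])

```text
time: 10.4
tool_pos: [601.2, 139.8, 47.6]
tcp_rot: [3.138, 0.007, -0.441]
contact_force: [-0.5, 0.2, 0.2]
grip_width: 0.6
finger_force: 0.0
```

```bash
python3 -c "
from h import *
frame()"
```

```text
yaw -0.441 r in tool x,y -36.9 -65.8 z 47.6 F [-0.5  0.2  0.2] q6 2.12 10.4
```

jog_arm(targets=[{"xyz":[0,0,0],"spin":0},{"xyz":[0.1,0,0],"spin":0},{"xyz":[0.02,0,0],"spin":0},{"xyz":[0.02,0,0],"spin":0},{"xyz":[0.02,0,0],"spin":0},{"xyz":[0.02,0,0],"spin":0},{"xyz":[0.02,0,0],"spin":0},{"xyz":[0.02,0,0],"spin":0},{"xyz":[0,0,0],"spin":0},{"xyz":[0,0,0],"spin":0}])

```text
time: 11.65
tool_pos: [619.9, 132.5, 50.6]
tcp_rot: [3.142, 0.0, -0.441]
contact_force: [-2.2, 2.2, -0.6]
grip_width: 0.0
finger_force: 0.9
```

```bash
python3 -c "
from h import *
frame()"
```

```text
yaw -0.441 r in tool x,y -16.9 -67.2 z 50.6 F [-2.2  2.2 -0.6] q6 2.1 11.65
```

jog_arm(targets=[{"xyz":[-0.15,0,0],"spin":0},{"xyz":[-0.2,0,0],"spin":0},{"xyz":[0,0,-0.5],"spin":0},{"xyz":[0,0,-0.5],"spin":0},{"xyz":[0,0,-0.5],"spin":0},{"xyz":[-0.6,0,0],"spin":0},{"xyz":[-0.6,0,0],"spin":0},{"xyz":[-0.6,0,0],"spin":0},{"xyz":[0,0,0],"spin":0},{"xyz":[0,0,0],"spin":0}])

```text
time: 12.9
tool_pos: [464.9, 205.9, 171.1]
tcp_rot: [-3.141, -0.002, -0.441]
contact_force: [0.3, -0.3, 0.3]
grip_width: 0.3
finger_force: 0.0
```

```bash
python3 -W ignore - <<'E'
from h import *
frame()
t=bot.capture('top');s=bot.capture('side')
cv2.imwrite('pics/t4.png',t);cv2.imwrite('pics/s4.png',s)
bl={'top':(188.2,147.4),'side':(241.4,117.6)}
for n,im in(('top',t),('side',s)):
    b=[b for b in blobs(im,'yellow') if 190<b[0][0]<300 and b[0][1]>130][0]
    w=np.array([plane(n,p,77) for p in b[2]]);c=w.mean(0);v=np.linalg.svd(w-c)[2][0];v*=np.sign(v[1])
    B=plane(n,bl[n],96)
    H=np.array([606.5,64.5]); a=lambda d:np.degrees(np.arctan2(d[1],d[0])).round(1)
    print(n,'arm',a(v),'hub->c',a(c-H),'blue',a(B-H),'c->blue',a(B-c),'miss',np.cross(v,B-c))
    print([x[0] for x in blobs(im,'blue')])
cv2.imwrite('pics/c4.png',np.hstack([cv2.resize(t[100:240,160:320],(400,350),interpolation=2),cv2.resize(s[100:240,180:340],(400,350),interpolation=2)]))
E
```

```text
yaw -0.441 r in tool x,y -188.3 -67.4 z 171.1 F [ 0.3 -0.3  0.3] q6 2.28 12.9
top arm 60.5 hub->c 62.8 blue 64.6 c->blue 65.7 miss 8.898173238831177
[array([188.4, 151.6]), array([129.1, 163.6])]
side arm 61.9 hub->c 61.3 blue 65.0 c->blue 67.5 miss 9.21172364752504
[array([188.3,  88.9]), array([190.4, 104.2]), array([241.1, 117.9]), array([241.7, 129.2])]
```

View pics/c4.png

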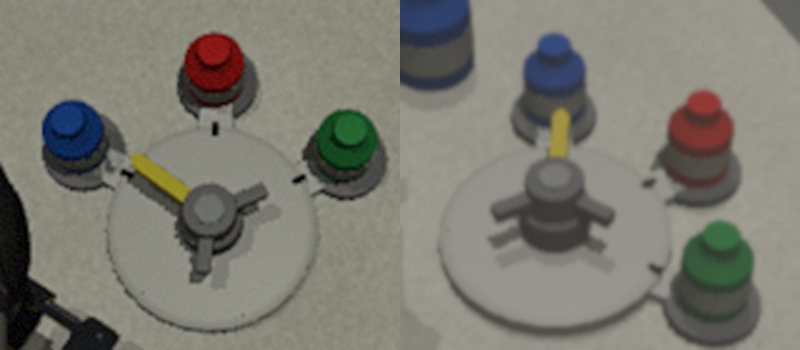

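Pointer is now at about 61.6°, 3.2° past the bottle. I'll push it back gently on the near spoke, from that spoke's +y side.

jog_arm(targets=[{"xyz":[0,0,0],"spin":-0.875},{"xyz":[0,0,0],"spin":-0.875},{"xyz":[0,0,0],"spin":-0.875},{"xyz":[0,0,0],"spin":-0.875},{"xyz":[0,0,0],"spin":-0.875},{"xyz":[0,0,0],"spin":-0.875},{"xyz":[0.33,0.45,0],"spin":0},{"xyz":[0.33,0.45,0],"spin":0},{"xyz":[0.33,0.45,0],"spin":0},{"xyz":[0,0,0],"spin":0}])

```text
time: 14.25
tool_pos: [554.7, 101.8, 170.0]
tcp_rot: [3.141, -0.0, 0.079]
contact_force: [-0.5, -0.4, 0.1]
grip_width: 0.5
finger_force: 0.0
```

jog_arm(targets=[{"xyz":[0,0,0.3],"spin":0},{"xyz":[0,0,0.4],"spin":0},{"xyz":[0,0,0.4],"spin":0},{"xyz":[0,0,0.4],"spin":0},{"xyz":[0,0,0],"spin":0},{"xyz":[0,0,0],"spin":0},{"xyz":[0,0.04,0],"spin":0},{"xyz":[0,0.04,0],"spin":0},{"xyz":[0,0.03,0],"spin":0},{"xyz":[0,0,0],"spin":0}])

```text
time: 15.5
tool_pos: [553.2, 95.9, 51.0]
tcp_rot: [-3.142, -0.0, 0.083]
contact_force: [0.3, -0.1, 0.1]
grip_width: 0.5
finger_force: 0.0
```

```bash
python3 -c "
from h import *
frame()"
```

```text
yaw 0.083 r in tool x,y -50.5 -35.8 z 51.0 F [ 0.3 -0.1  0.1] q6 1.52 15.5
```

jog_arm(targets=[{"xyz":[0,0.02,0],"spin":0},{"xyz":[0,0.01,0],"spin":0},{"xyz":[0,0.01,0],"spin":0},{"xyz":[0,0.01,0],"spin":0},{"xyz":[0,0.01,0],"spin":0},{"xyz":[0,0.01,0],"spin":0},{"xyz":[0,0.01,0],"spin":0},{"xyz":[0,0.01,0],"spin":0},{"xyz":[0,0.01,0],"spin":0},{"xyz":[0,0,0],"spin":0}])

```text
time: 16.75
tool_pos: [553.6, 88.4, 50.7]
tcp_rot: [-3.141, 0.0, 0.084]
contact_force: [-0.1, 1.9, -0.2]
grip_width: 0.3
finger_force: 1.0
```

```bash
python3 - <<'E'
from h import *
frame()
for i in range(3):
    im=bot.capture('side'); frame()
    b=[b for b in blobs(im,'yellow') if 190<b[0][0]<300 and b[0][1]>130]; print([x[0] for x in b],[x[1] for x in b])
for n in('top','side'):
    im=cv2.imread(f'pics/{n[0]}4.png'); print([(x[0],x[1]) for x in blobs(im,'yellow')])
    im=bot.capture(n);print(n,[(x[0],x[1]) for x in blobs(im,'yellow')])
E
```

```text
yaw 0.084 r in tool x,y -50.7 -28.2 z 50.7 F [-0.1  1.9 -0.2] q6 1.51 16.75
yaw 0.084 r in tool x,y -50.7 -28.2 z 50.7 F [-1.   2.6  0.3] q6 1.51 16.8
[array([243., 153.])] [array([239, 143,   9,  21, 143], dtype=int32)]
yaw 0.084 r in tool x,y -50.7 -28.2 z 50.7 F [-0.2  1.9  0.1] q6 1.51 16.85
[array([243. , 152.8])] [array([239, 143,   9,  21, 142], dtype=int32)]
yaw 0.084 r in tool x,y -50.7 -28.2 z 50.7 F [-1.1  1.9  0.1] q6 1.51 16.9
[array([243. , 152.9])] [array([239, 143,   9,  21, 143], dtype=int32)]
[(array([ 47.2, 102.8]), array([ 39,  89,  17,  28, 197], dtype=int32)), (array([223.7, 170.7]), array([212, 161,  25,  20, 189], dtype=int32)), (array([493.6, 380.9]), array([480, 377,  32,   7, 144], dtype=int32))]
top [(array([ 47.2, 102.9]), array([ 39,  89,  17,  28, 199], dtype=int32)), (array([493.7, 380.7]), array([480, 377,  32,   7, 153], dtype=int32))]
[(array([214.8,  47.1]), array([203,  43,  25,   9, 134], dtype=int32)), (array([243.3, 152.7]), array([240, 143,   8,  20, 140], dtype=int32))]
side [(array([243. , 152.7]), array([239, 143,   9,  21, 143], dtype=int32))]
```

In contact (2 N) and the side camera still sees the pointer: yellow centroid at column 243.0, target about 241.8. Nudging 2.4 mm more.

jog_arm(targets=[{"xyz":[0,0.01,0],"spin":0},{"xyz":[0,0.01,0],"spin":0},{"xyz":[0,0.01,0],"spin":0},{"xyz":[0,0,0],"spin":0},{"xyz":[0,0,0],"spin":0},{"xyz":[0,0,0],"spin":0},{"xyz":[0,0,0],"spin":0},{"xyz":[0,0,0],"spin":0},{"xyz":[0,0,0],"spin":0},{"xyz":[0,0,0],"spin":0}])

```text
time: 18.25
tool_pos: [554.1, 85.8, 50.7]
tcp_rot: [-3.142, -0.0, 0.084]
contact_force: [-0.8, 1.4, -0.3]
grip_width: 0.6
finger_force: 0.6
```

```bash
cat >> h.py <<'E'
def arm(n):
    im=bot.capture(n)
    b=[b for b in blobs(im,'yellow') if 190<b[0][0]<300 and b[0][1]>130][0]
    w=np.array([plane(n,p,77) for p in b[2]]);c=w.mean(0);v=np.linalg.svd(w-c)[2][0];v*=np.sign(v[1])
    H=np.array([606.5,64.5]); a=lambda d:np.degrees(np.arctan2(d[1],d[0])).round(1)
    print(n,b[0],'arm',a(v),'hub->c',a(c-H)); return im
E
python3 - <<'E'
from h import *
frame();arm('side');arm('side')
E
```

```text
yaw 0.084 r in tool x,y -50.5 -25.6 z 50.7 F [-0.8  1.4 -0.3] q6 1.5 18.25
side [241.6 152.6] arm 64.4 hub->c 64.9
side [241.5 152.7] arm 64.1 hub->c 64.9
```

jog_arm(targets=[{"xyz":[0,-0.1,0],"spin":0},{"xyz":[0,-0.15,0],"spin":0},{"xyz":[0,0,-0.5],"spin":0},{"xyz":[0,0,-0.5],"spin":0},{"xyz":[0,0,-0.5],"spin":0},{"xyz":[-0.05,0.6,0],"spin":0},{"xyz":[-0.05,0.6,0],"spin":0},{"xyz":[-0.05,0.6,0],"spin":0},{"xyz":[-0.05,0.6,0],"spin":0},{"xyz":[-0.05,0.6,0],"spin":0}])

```text
time: 19.6
tool_pos: [552.7, -135.9, 170.9]
tcp_rot: [3.141, -0.001, 0.084]
contact_force: [0.7, 0.1, 0.0]
grip_width: 0.7
finger_force: 0.0
```

jog_arm(targets=[{"xyz":[-0.05,0.6,0],"spin":0},{"xyz":[-0.05,0.6,0],"spin":0},{"xyz":[0,0.54,0],"spin":0},{"xyz":[0,0,0],"spin":0},{"xyz":[0,0,0],"spin":0},{"xyz":[0,0,0],"spin":0},{"xyz":[0,0,0],"spin":0},{"xyz":[0,0,0],"spin":0},{"xyz":[0,0,0],"spin":0},{"xyz":[0,0,0],"spin":0}])

```text
time: 20.85
tool_pos: [556.1, -274.4, 170.7]
tcp_rot: [-3.142, -0.0, 0.084]
contact_force: [-0.6, 1.0, -0.0]
grip_width: 0.6
finger_force: 0.0
```

```bash
python3 - <<'E'
from h import *
print(bot.get_obs()['tool_pos'])
t=arm('top');s=arm('side')
cv2.imwrite('pics/c5.png',np.hstack([cv2.resize(t[100:240,160:320],(400,350),interpolation=2),cv2.resize(s[100:240,180:340],(400,350),interpolation=2)]))
E
```

```text
[ 556.12230717 -274.39837736  170.7086985 ]
top [222.9 171.9] arm 63.8 hub->c 66.4Traceback (most recent call last):
  File "<stdin>", line 3, in <module>
  File "h.py", line 25, in arm
    b=[b for b in blobs(im,'yellow') if 190<b[0][0]<300 and b[0][1]>130][0]
      ~~~~~~~~~~~~~~~~~~~~~~~~~~~~~~~~~~~~~~~~~~~~~~~~~~~~~~~~~~~~~~~~~~^^^
IndexError: list index out of range
```

Pointer reads about 65° against the bottle's 64.8°: set. Now the button.

jog_arm(targets=[{"xyz":[0,0,0.4],"spin":0},{"xyz":[0,0,0.4],"spin":0},{"xyz":[0,0,0.4],"spin":0},{"xyz":[0,0,0.15],"spin":0},{"xyz":[0,0,0],"spin":0},{"xyz":[0,0,0.03],"spin":0},{"xyz":[0,0,0.03],"spin":0},{"xyz":[0,0,0.03],"spin":0},{"xyz":[0,0,0.02],"spin":0},{"xyz":[0,0,0],"spin":0}])

```text
time: 22.2
tool_pos: [556.1, -274.4, 53.8]
tcp_rot: [-3.141, 0.0, 0.084]
contact_force: [-0.1, 0.0, -0.5]
grip_width: 0.6
finger_force: 0.0
```

jog_arm(targets=[{"xyz":[0,0,0.02],"spin":0},{"xyz":[0,0,0.02],"spin":0},{"xyz":[0,0,0.02],"spin":0},{"xyz":[0,0,0.02],"spin":0},{"xyz":[0,0,0.01],"spin":0},{"xyz":[0,0,0],"spin":0},{"xyz":[0,0,0],"spin":0},{"xyz":[0,0,0],"spin":0},{"xyz":[0,0,0],"spin":0},{"xyz":[0,0,0],"spin":0}])

```text
time: 23.45
tool_pos: [556.3, -274.5, 46.8]
tcp_rot: [3.141, -0.0, 0.084]
contact_force: [0.3, -0.2, 4.3]
grip_width: 0.5
finger_force: 2.3
```

Nearly down; a little more until the stop is felt.

jog_arm(targets=[{"xyz":[0,0,0.01],"spin":0},{"xyz":[0,0,0.01],"spin":0},{"xyz":[0,0,0.01],"spin":0},{"xyz":[0,0,0],"spin":0},{"xyz":[0,0,0],"spin":0},{"xyz":[0,0,0],"spin":0},{"xyz":[0,0,0],"spin":0},{"xyz":[0,0,0],"spin":0},{"xyz":[0,0,0],"spin":0},{"xyz":[0,0,0],"spin":0}])

```text
time: 24.7
tool_pos: [556.3, -274.6, 46.1]
tcp_rot: [3.141, -0.001, 0.084]
contact_force: [-4.4, 2.1, 16.7]
grip_width: 0.3
finger_force: 8.0
```

Stop reached (17 N, well above the 5 N needed). Releasing straight up.

jog_arm(targets=[{"xyz":[0,0,-0.1],"spin":0},{"xyz":[0,0,-0.3],"spin":0},{"xyz":[0,0,-0.5],"spin":0},{"xyz":[0,0,-0.5],"spin":0},{"xyz":[-0.5,0.3,0],"spin":0},{"xyz":[-0.5,0.3,0],"spin":0},{"xyz":[-0.5,0.3,0],"spin":0},{"xyz":[0,0,0],"spin":0},{"xyz":[0,0,0],"spin":0},{"xyz":[0,0,0],"spin":0}])

```text
time: 25.95
tool_pos: [443.4, -355.4, 156.0]
tcp_rot: [-3.141, 0.0, 0.085]
contact_force: [0.8, 0.4, -0.6]
grip_width: 0.6
finger_force: 0.0
```

```bash
python3 - <<'E'
from h import *
o=bot.get_obs();print(o['tool_pos'],o['contact_force'],o['time'])
t=arm('top');cv2.imwrite('pics/t6.png',t)
print([x[0] for x in blobs(t,'orange')],[x[0] for x in blobs(t,'blue')])
E
```

```text
[ 443.38378506 -355.41639103  155.98133448] [ 0.79768984  0.44637331 -0.573774  ] 25.95
top [222.8 171.8] arm 63.7 hub->c 66.3
[array([382. , 225.2])] [array([188.5, 151.5]), array([130.4, 175.9])]
```

View pics/t6.png

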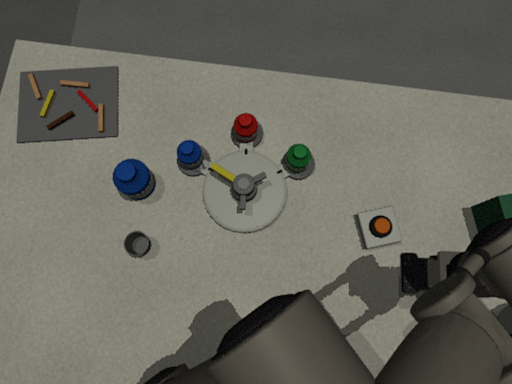

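The pointer at (222,172) points at the small blue bottle at (189,152). The button at (382,225) is back up, and the bottles and the cup at (137,243) haven't moved.

```bash
python3 -c "
from plant import bot
print(bot.close_job())"
```

```text
the job is handed in; nothing more can be done
None
```

I set the pointer at the small blue bottle (about 65° measured, bottle at about 64.8°; a slight first overshoot was pushed back). I then pressed the dose button to its stop and released it. The bottles and cup look unmoved, and the job was handed in at about 26 s with no verdict shown.

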